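Clip the recipe board and hold the second clip open

ROBOT

A 7-joint arm with a two-finger parallel gripper is mounted at the origin on the work surface. World frame = base frame: x ahead of the robot, y to its left, z up, the work surface at z = 0. Lengths are in m, angles in rad, forces in N, time in s.
With the tool pointing down it reaches from about 0.35 to 0.9 m from the base axis. Payload 8.1 kg.
Tool frame: the origin (TCP) lies between the finger pads, 19 mm behind the fingertips; this is the grasp point; z points along the fingers, y is the line along which they close (so a half turn about z gives the same grasp; the last joint's range is limited). The gripper opens to 92 mm and grips with 3 to 60 N. Pads are 19 mm wide; open, the fingers measure 130 mm over their backs; the gripper's body (75 mm by 190 mm) begins 47 mm behind the grasp point.
Start: joints at [1.069, 0.434, 0.025, 1.573, -0.012, 1.134, -0.075], TCP at [0.243, -0.576, 0.246] pointing down, gripper open.
Joint ranges: [-2.62, 2.62], [-0.44, 2.09], [-1.27, 1.32], [0.08, 2.57], [-1.32, 4.46], [0.12, 2], [-2.74, 2.74]. Speed limits (rad/s): [2.22, 2.22, 3.01, 3.01, 3.14, 3.14, 3.14].

INTERFACE

Orientations are given as a rotation vector (axis times angle).
In Python, from cell import readout, cams, job gives the robot as it stands.
- The arm moves only by the tool drive_tool, never from a script. Its argument "commands" is a list of rows, each a list of 3 entries, a list of its own where there are three numbers: the turn, a rotation vector about the tool's x, y, z in rad, then the shift along the tool's x, y, z in cm, then the gripper's target within -1 to 1 (fully open at 1, half-way at 0, shut at -1). A call has 1 to 20 rows; each row is the pose to reach, as a shift and turn from the pose commanded when the call began, along the tool's axes at that moment; what a row does not reach only later rows make up. A row lasts 1/12 s, in which the tool goes at most 41.7 mm and 7.16 degrees, less where a joint would pass 70% of its speed; a pose out of reach is approached as far as the arm can. A call with a gripper value outside its range is refused whole. The fingers move at their own pace and stop on an object; "newtons" is the grip in N (left out, the last holds). Time passes only in rows, so rows that repeat a pose let the fingers close. It gives the time, the measured TCP pose, the force, the opening and the grip force at its end, in the units of the state.
- readout.observe(): the state, without advancing time (a new reading comes with each control period).
- cams.get_image(name): name is "scene" or "side" or "wrist"; returns the picture (420x560x3 uint8, blue, green, red); there is no depth.
- cams.camera_info(name): a dict with "camera_matrix" (3x3 intrinsics, pixels), "R" (3x3) and "t" (3): a world point X has camera coordinates R X + t. Camera axes: x right, y down, z forward; pixel columns grow to the right and rows downward; lengths in m; the calibration is good to about 2 mm. The wrist camera is an equidistant fisheye: a pixel r from the principal point sees the ray r / f radians off the axis. A picture is of the moment at which its call begins: read the wrist's pose just before it. camera_info takes no time and is no camera call; for the wrist camera it gives the pose at the moment of the call.
- job.sign_off(): hands the job in; it is judged then, once.
The state is a dict: "clock": time; "joints": joint angles; "dq": joint speeds; "joint_efforts": joint torques, N m; "position": TCP position; "ee_rot": TCP orientation; "force": force on the tool from outside, world axes, zero at the start; "ft_torque": the same for the moment, N m; "width": opening from 0.0 (shut) to 1.0 (fully open); "gripper_force": force on a finger pad.
Only numpy, scipy, OpenCV 4.12 (cv2) and the standard library are available. Lean on these libraries where they do the work, as an engineer would, in place of code of your own. Each camera call takes 0.05 s, during which the arm holds its last target. There are 200 camera calls.

TASK

Squeeze the blue clip open, take it off the rail, push it fully down over the top edge of the upright recipe board at the blue mark and let go so that it bites there. Then take the red clip off the rail in the same way and hold it wide open astride the board's top edge at the red mark, its jaws reaching at least a centimetre down past the edge on both sides but no part of the clip touching the board, so that I can slip another card in: finish like that, still squeezing the clip open in the air. Leave the other things on the worktop where they are.

Things in the scene. Friction and masses are not known exactly. Their poses are not given: they have to be found in the camera images.
- blue_clip: sprung blue bag clip, 76 mm tall, 26 mm wide, about 45 g, jaws down, two flat handles up. Origin on its pivot; z up, x the way handles and jaws open, y along the edge it sits on. Starts clamped on the rail fully home: its 11 mm thick pivot block rests on the edge, pivot 8 mm above it. At rest the handles lean out: 22 mm apart outside at 4 mm above the pivot, 46 mm at their tops, 40 mm above it
- red_clip: sprung red bag clip, made, clamped and measured like the blue one. Squeezed along x to the stop, a clip's handles are parallel, 18 mm apart outside, from 7 to 45 mm above the pivot, and its jaw lips gape 27 mm. Lip ends hang 36 mm below the pivot shut, 33 mm open. A TCP 28 mm above the pivot, tool down, closing along x, takes it well
- blue_jaw (a joint): opening angle of each blue jaw (both move alike), rad: 0 biting the 5 mm rail or board, 0.2 a lip gap of 19 mm, 0.32 wide open, at the stop. The spring needs about 5 N on each handle to start and 10 N at the stop; 20 to 40 N of grip holds it firmly against the stop. Let go, it snaps shut and bites
- red_jaw (a joint): the same for the red clip
- rail: clip rail, fixed: a steel strip 5 mm thick and 180 mm long standing on edge in a 60 x 200 x 18 mm wooden foot; top edge 90 mm above the worktop. Origin centre of its underside; y along the strip, x through its thickness. The two clips sit 45 mm to either side of the middle, in either order
- board: recipe board, fixed: stiff upright card 5 mm thick, 220 mm long, in an 80 x 240 x 22 mm dark wooden foot; top edge 130 mm above the worktop. Origin centre of its underside; y along the board, x through its thickness. Blue mark at y = +55 mm, red mark at y = -55 mm, both 24 mm wide on the top edge and 40 mm down both faces
- blue_mark (a point): middle of the board's top edge at the blue mark; axes as the board's
- red_mark (a point): middle of the board's top edge at the red mark; axes as the board's
- mug: white mug, 80 mm across, 95 mm tall; bystander; origin centre of its underside
- oil: green oil bottle, 60 mm across, 210 mm tall; bystander; origin centre of its underside
- jar: glass jar with red lid, 72 mm across, 100 mm tall; bystander; origin centre of its underside
- can: food can, 74 mm across, 110 mm tall; bystander; origin centre of its underside
- bowl: blue bowl near the robot, 100 mm across, 55 mm tall; bystander; origin centre of its underside
- spatula: spatula lying at the right; bystander; origin on its underside

How it is judged:
On the way, in this order (a step that is already met when the one before it is completed fails the run):
1. the blue clip, let go, bites the board at the blue mark, pushed home (y of blue_mark in the frame of blue_clip between -0.012 and 0.012 m and x of blue_mark in the frame of blue_clip between -0.005 and 0.005 m and z of blue_mark in the frame of blue_clip between -0.02 and -0.004 m and angle between blue_clip's own z axis and vertical below 0.2 rad and angle between the x axis of blue_clip and the x axis of board, either way round below 0.2 rad and value of joint blue_jaw below 0.06 rad and contact force between blue_clip and board above 1 N and contact force between the fingers and blue_clip below 0.1 N), for 0.2 s.
2. the red clip is squeezed open and lifted off the rail (value of joint red_jaw above 0.2 rad and distance of red_clip from where it was at the start of the episode above 0.05 m and contact force between the fingers and red_clip above 2 N and contact force between red_clip and rail below 0.2 N), for 0.1 s.
At the end, for the whole second after the job is handed in: Blue clip let go, shut on the board, pivot under 20 mm above the edge. Red clip held (over 2 N), open past 0.2 rad, still, touching nothing else, edge within 10 mm of mid-gap and 8 to 26 mm below its pivot. Both within 12 mm of their marks along the edge, upright and square within 0.2 rad (all of step 1 and y of red_mark in the frame of red_clip between -0.012 and 0.012 m and x of red_mark in the frame of red_clip between -0.01 and 0.01 m and z of red_mark in the frame of red_clip between -0.026 and -0.008 m and angle between red_clip's own z axis and vertical below 0.2 rad and angle between the x axis of red_clip and the x axis of board, either way round below 0.2 rad and value of joint red_jaw above 0.2 rad and contact force between red_clip and board below 0.2 N and contact force between red_clip and rail below 0.2 N and contact force between red_clip and blue_clip below 0.2 N and contact force between the fingers and red_clip above 2 N and linear speed of red_clip below 0.03 m/s); the arm keeps its last pose, push and grip.
It fails at once if a bystander is moved more than 30 mm (distance of any of mug, oil, jar, can, bowl, spatula from where it was at the start of the episode above 0.03 m).
It fails at once if a clip is dropped (height (world z) of any of blue_clip, red_clip below 0.07 m).
It also fails if it takes over 54 s, if anything falls off the work surface, if the arm or the gripper's body presses on something with over 40 N, if the wrist force passes 120 N, or if a joint passes its speed limit or range.

## Working session

There is one attempt and no reset: what is moved stays moved. The work goes in short steps, Python scripts to look and compute and a tool call to move; the robot and the scene stay as the last step left them, time stands still between calls to the robot, and variables do not carry over. Pictures are saved under pics/ and viewed, at most 10 in all, crops included, and the job is handed in when it is done.

Besides the shell and the picture viewer there is one more tool, called after "Call:" as name([rows], argument=value, ...), one row to a line, values as JSON. drive_tool: Moves the arm, as the interface text tells. Its arguments: {"type":"object","properties":{"commands":{"type":"array"},"newtons":{"type":"number"}},"required":["commands"]}

```bash
mkdir -p pics; ls
python3 - <<'E'
from cell import readout,cams
import cv2,numpy as np
s=readout.observe();print({k:np.round(v,3).tolist() for k,v in s.items()})
for n in("scene","side"):
    cv2.imwrite(f"pics/{n}0.png",cams.get_image(n));i=cams.camera_info(n);print(n,np.round(i["camera_matrix"],1).tolist(),np.round(i["R"],3).tolist(),np.round(i["t"],3).tolist())
E
```

```text
pics
{'clock': 0.0, 'joints': [1.069, 0.435, 0.025, 1.574, -0.012, 1.134, -0.075], 'dq': [0.001, 0.0, -0.0, -0.0, -0.001, -0.0, 0.0], 'joint_efforts': [-0.001, -66.785, 0.985, -31.446, -0.061, 0.043, 0.0], 'position': [0.242, -0.576, 0.245], 'ee_rot': [-3.078, -0.622, 0.001], 'force': [-0.428, 0.309, -0.639], 'ft_torque': [0.055, 0.02, -0.015], 'gripper_force': 0.0, 'width': 0.998}
scene [[531.9, 0.0, 274.0], [0.0, 531.9, 205.9], [0.0, 0.0, 1.0]] [[0.862, 0.507, 0.016], [0.362, -0.594, -0.718], [-0.355, 0.625, -0.696]] [-0.459, -0.175, 1.898]
side [[489.2, 0.0, 282.0], [0.0, 489.2, 209.2], [0.0, 0.0, 1.0]] [[-0.875, -0.483, -0.004], [-0.327, 0.598, -0.732], [0.356, -0.639, -0.682]] [0.459, 0.298, 1.24]
```

View pics/scene0.png

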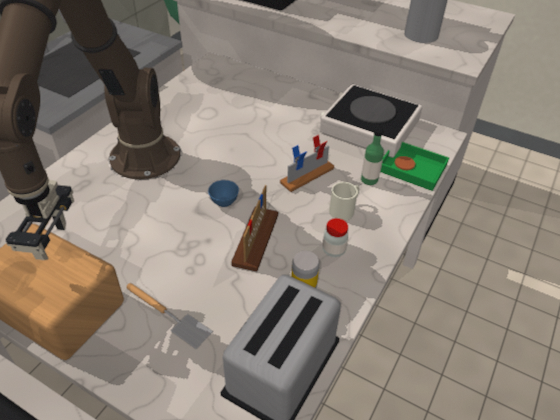

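View pics/side0.png

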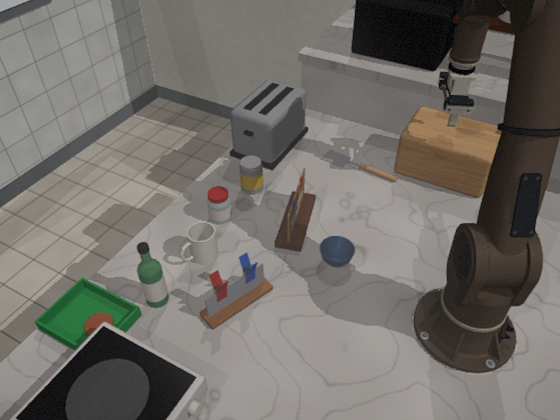

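The scene view shows the blue clip at about (299,157) and the red at (319,147) on the rail, with the board from (246,258) to (266,188). In the side view blue is at (248,267), red at (219,288), and the board runs from (290,235) to (303,175).

```bash
cat > h.py <<'E'
from cell import readout,cams
import cv2,numpy as np
from scipy.spatial.transform import Rotation as Ro
def ray(i,uv):
    K=i["camera_matrix"];R=np.array(i["R"]);t=np.array(i["t"])
    d=np.array([(uv[0]-K[0][2])/K[0][0],(uv[1]-K[1][2])/K[1][1]])
    if i.get("fish"):
        th=np.hypot(*d);v=np.r_[d/max(th,1e-9)*np.sin(th),np.cos(th)]
    else: v=np.r_[d,1]
    v=R.T@v;return -R.T@t,v/np.linalg.norm(v)
def plane(i,uv,z):
    c,v=ray(i,uv);return c+v*(z-c[2])/v[2]
def tri(obs):
    A=np.zeros((3,3));b=np.zeros(3);rs=[ray(i,uv) for i,uv in obs]
    for c,v in rs:
        P=np.eye(3)-np.outer(v,v);A+=P;b+=P@c
    X=np.linalg.solve(A,b);return X,max(np.linalg.norm((np.eye(3)-np.outer(v,v))@(X-c)) for c,v in rs)
def masks(im):
    h=cv2.cvtColor(im,cv2.COLOR_BGR2HSV)
    r=cv2.inRange(h,(0,150,60),(8,255,255))|cv2.inRange(h,(172,150,60),(180,255,255))
    b=cv2.inRange(h,(105,120,50),(125,255,255))
    br=cv2.inRange(h,(2,60,20),(18,255,200))
    return dict(r=r,b=b,br=br)
def blobs(m,roi=None,amin=8):
    n,l,st,c=cv2.connectedComponentsWithStats(m)
    return [(np.round(c[k],1).tolist(),st[k].tolist()) for k in range(1,n) if st[k][4]>=amin and (roi is None or roi[0]<c[k][0]<roi[2] and roi[1]<c[k][1]<roi[3])]
E
python3 - <<'E'
from h import *
for n,roi in(("scene",(225,120,350,280)),("side",(190,150,330,340))):
    im=cv2.imread(f"pics/{n}0.png");m=masks(im)
    for k in m:
        print(n,k,blobs(m[k],roi,8 if k!="br" else 150))
a=cv2.imread("pics/scene0.png")[130:275,220:345];b=cv2.imread("pics/side0.png")[160:330,195:330]
a=cv2.resize(a,None,fx=3,fy=3,interpolation=2);b=cv2.resize(b,None,fx=3,fy=3,interpolation=2)
H=max(len(a),len(b));p=lambda x:cv2.copyMakeBorder(x,0,H-len(x),0,0,0)
cv2.imwrite("pics/c0.png",np.hstack([p(a),p(b)]))
E
```

```text
scene r [([318.8, 146.4], [314, 136, 12, 23, 120]), ([249.9, 225.3], [247, 219, 5, 15, 38]), ([336.8, 227.2], [327, 218, 21, 19, 310])]
scene b [([298.4, 157.0], [293, 146, 13, 24, 138]), ([225.1, 189.7], [223, 186, 5, 7, 16]), ([260.8, 198.8], [259, 195, 4, 11, 17])]
scene br [([306.6, 176.8], [280, 161, 54, 31, 533]), ([254.9, 236.9], [232, 185, 46, 86, 1727]), ([338.6, 225.3], [326, 217, 23, 20, 168])]
side r [([217.8, 193.7], [208, 187, 20, 16, 228]), ([215.2, 278.4], [210, 271, 11, 15, 103])]
side b [([244.3, 260.4], [240, 253, 10, 16, 100]), ([252.8, 265.1], [249, 263, 8, 5, 14]), ([250.7, 275.3], [247, 268, 8, 14, 59])]
side br [([295.6, 219.3], [275, 168, 41, 83, 1439]), ([236.2, 305.0], [200, 278, 73, 51, 925])]
```

View pics/c0.png

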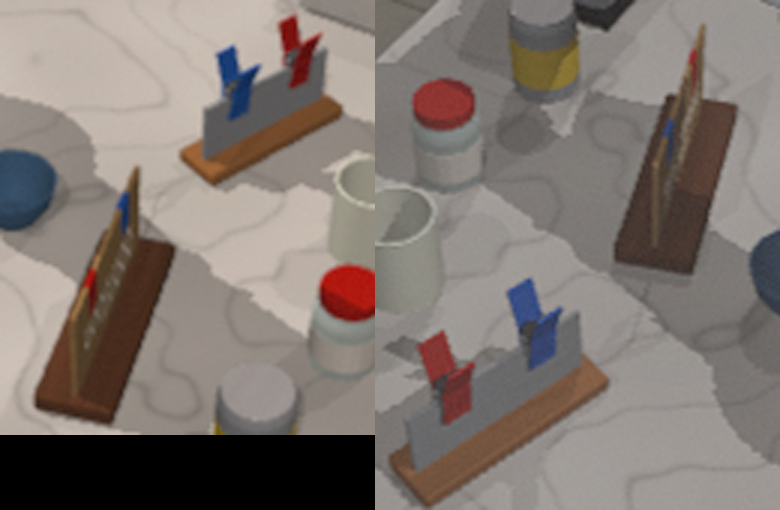

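The crop shows the rail's top edge from scene (288,166) to (328,147), which is (263,264) to (206,298) in the side view. The board's top edge runs from about scene (265,186) to (244,239), with its blue mark nearer the rail.

Run:
```python
from h import *
s,d=cams.camera_info("scene"),cams.camera_info("side")
P={"railB":((287.7,166),(263.3,264.3)),"railR":((328.3,146.7),(206,297.7)),
"clipB":((299.5,160),(247.5,267.5)),"clipR":((320,150),(217.5,285)),
"boardB":((265.3,186),(289,213)),"boardR":((244.5,239),(304.3,169)),
"bm":((261.5,196),(292,202)),"rm":((250,222),(300.5,179))}
X={}
for k,(a,b) in P.items():
    x,e=tri([(s,a),(d,b)]);X[k]=x;print(k,x.round(3),round(e,4))
for a,b in(("railB","railR"),("clipB","clipR"),("boardR","boardB"),("rm","bm")):
    v=X[a]-X[b];print(a,b,np.linalg.norm(v).round(3),np.degrees(np.arctan2(v[1],v[0])).round(1))
i=cams.camera_info("wrist");print({k:np.round(v,3).tolist() if k!="model" else v for k,v in i.items()})
# wrist camera in tool frame
o=readout.observe();R=Ro.from_rotvec(o["ee_rot"]).as_matrix();print(R.round(3)); C=-np.array(i["R"]).T@i["t"];print("cam in tool",(R.T@(C-o["position"])).round(3),(R.T@np.array(i["R"]).T).round(3))
```

```text
railB [0.508 0.128 0.088] 0.0003
railR [0.577 0.288 0.089] 0.0004
clipB [0.533 0.164 0.098] 0.0011
clipR [0.567 0.247 0.098] 0.0024
boardB [ 0.521 -0.036  0.131] 0.0001
boardR [ 0.578 -0.242  0.122] 0.0005
bm [ 0.534 -0.079  0.132] 0.0001
rm [ 0.562 -0.185  0.129] 0.0004
railB railR 0.175 -113.0
clipB clipR 0.09 -112.3
boardR boardB 0.215 -74.4
rm bm 0.109 -75.6
{'camera_matrix': [[325.192, 0.0, 283.219], [0.0, 325.192, 211.301], [0.0, 0.0, 1.0]], 'R': [[0.388, -0.922, -0.002], [-0.881, -0.372, 0.293], [-0.271, -0.112, -0.956]], 't': [-0.624, -0.037, 0.391]}
[[ 0.922  0.388 -0.001]
 [ 0.388 -0.922  0.001]
 [-0.    -0.001 -1.   ]]
cam in tool [ 0.079 -0.    -0.138] [[-0.    -0.956 -0.293]
 [ 1.     0.    -0.   ]
 [ 0.    -0.293  0.956]]
```

Heights and lengths agree with the text: rail 0.088, board about 0.13, clips 90 mm apart. Next I move above the blue clip for a closer look.

Call:
drive_tool([
  [[0, 0, -0.778], [55.5, -56.9, 0], 0.8],
  [[0, 0, -0.778], [55.5, -56.9, 0], 0.8],
  [[0, 0, -0.778], [55.5, -56.9, 0], 0.8],
  [[0, 0, -0.778], [55.5, -56.9, 0], 0.8],
  [[0, 0, -0.778], [55.5, -56.9, 0], 0.8],
  [[0, 0, -0.778], [55.5, -56.9, 0], 0.8],
  [[0, 0, -0.778], [55.5, -56.9, 0], 0.8],
  [[0, 0, -0.778], [55.5, -56.9, 0], 0.8],
  [[0, 0, -0.778], [55.5, -56.9, 0], 0.8],
  [[0, 0, -0.778], [55.5, -56.9, 0], 0.8],
  [[0, 0, -0.778], [55.5, -56.9, 0], 0.8],
  [[0, 0, -0.778], [55.5, -56.9, 0], 0.8],
  [[0, 0, -0.778], [55.5, -56.9, 0], 0.8],
  [[0, 0, -0.778], [55.5, -56.9, 0], 0.8],
  [[0, 0, -0.778], [55.5, -56.9, 0], 0.8],
  [[0, 0, -0.778], [55.5, -56.9, 0], 0.8],
  [[0, 0, -0.778], [55.5, -56.9, 0], 0.8],
  [[0, 0, -0.778], [55.5, -56.9, 0], 0.8],
  [[0, 0, -0.778], [55.5, -56.9, 0], 0.8],
  [[0, 0, -0.778], [55.5, -56.9, 0], 0.8],
], newtons=30)

```text
clock: 1.77
position: [0.5338, 0.1726, 0.2454]
ee_rot: [-2.603, -1.752, -0.005]
force: [-0.7, 1.2, 1.6]
width: 0.899
gripper_force: 0.0
```

```bash
cat > shot.py <<'E'
import sys,json
from h import *
n=sys.argv[1]; i=cams.camera_info("wrist");o=readout.observe()
im=cams.get_image("wrist");cv2.imwrite(f"pics/{n}.png",im)
json.dump({k:np.array(i[k]).tolist() for k in("camera_matrix","R","t")}|{"fish":1,"pos":list(o["position"]),"rot":list(o["ee_rot"])},open(f"pics/{n}.json","w"))
print(np.round(o["position"],4),np.round(o["ee_rot"],3),o["clock"])
m=masks(im)
for k in"rb":print(k,blobs(m[k],None,30))
E
python3 shot.py w1
```

```text
[0.5338 0.1726 0.2454] [-2.603 -1.752 -0.005] 1.7667
r [([297.1, 112.4], [287, 95, 21, 35, 666]), ([255.4, 111.2], [247, 97, 24, 33, 296])]
b [([262.9, 218.0], [252, 191, 26, 50, 614]), ([297.9, 217.4], [284, 191, 25, 49, 593])]
```

View pics/w1.png

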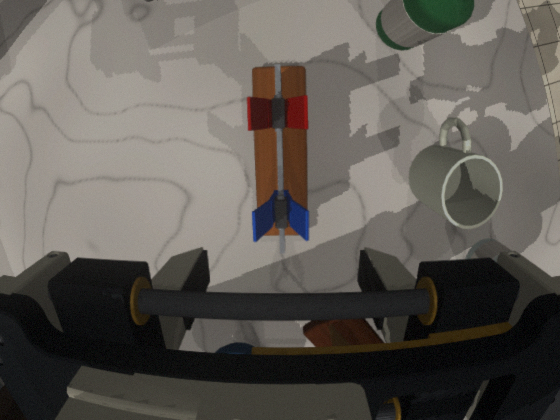

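The wrist view shows the blue pivot block at about (281,210) with handles at columns 252–309, the red block at (278,112), and the oil bottle well to the side.

Run:
```python
from h import *
import json
i=json.load(open("pics/w1.json"));im=cv2.imread("pics/w1.png");h=cv2.cvtColor(im,cv2.COLOR_BGR2HSV)
dark=cv2.inRange(h,(0,0,0),(180,255,75))
print(blobs(dark,(262,85,300,245),20))
R=Ro.from_rotvec(i["rot"]).as_matrix();p=np.array(i["pos"])
def rep(n,uv,z):
    X=plane(i,uv,z);print(n,X.round(4),"tool",(R.T@(X-p)).round(4));return X
b=rep("b",(281,210),.1);r=rep("r",(278.5,112),.1)
v=r-b;print(np.linalg.norm(v),np.degrees(np.arctan2(v[1],v[0])),"toolx",np.degrees(np.arctan2(R[1,0],R[0,0])))
rep("hL",(252,240),.138);rep("hR",(308.5,240),.138);rep("hL2",(247,129),.138);rep("hR2",(308,129),.138)
s,d=cams.camera_info("scene"),cams.camera_info("side")
print(tri([(s,(299.5,160)),(d,(247.5,267.5)),(i,(281,210))]))
for u in((276,65),(283,235)): rep("e",u,.09)
```

```text
[([269.2, 112.3], [251, 79, 38, 54, 1169]), ([274.7, 211.8], [255, 189, 53, 50, 1209])]
b [0.5289 0.1685 0.1   ] tool [-0.0063 -0.0027  0.1454]
r [0.5602 0.2508 0.1   ] tool [ 0.0817 -0.0047  0.1458]
0.08804195506598043 69.19696773709549 toolx 67.875565473945
hL [0.5018 0.1641 0.138 ] tool [-0.0204 -0.0262  0.1073]
hR [0.5446 0.1467 0.138 ] tool [-0.0204  0.02    0.1073]
hL2 [0.5338 0.2474 0.138 ] tool [ 0.0688 -0.0279  0.1078]
hR2 [0.5763 0.23   0.138 ] tool [0.0686 0.0179 0.1077]
(array([0.53097085, 0.16609094, 0.09828854]), np.float64(0.002957824706300088))
e [0.5742 0.2916 0.09  ] tool [ 0.1247 -0.0071  0.156 ]
e [0.52   0.1417 0.09  ] tool [-0.0346 -0.0009  0.1552]
```

Call:
drive_tool([
  [[0, 0, -0.026], [-0.7, -0.3, 3], 0.8],
  [[0, 0, -0.026], [-0.7, -0.3, 6], 0.8],
  [[0, 0, -0.026], [-0.7, -0.3, 6], 0.8],
  [[0, 0, -0.026], [-0.7, -0.3, 6], 0.8],
  [[0, 0, -0.026], [-0.7, -0.3, 6], 0.8],
])

```text
clock: 2.23
position: [0.5283, 0.1583, 0.1868]
ee_rot: [2.591, 1.776, 0.001]
force: [1.1, -0.3, 0.2]
width: 0.897
gripper_force: 0.0
```

```bash
python3 shot.py w2
python3 - <<'E'
from h import *
print(np.round(readout.observe()["dq"],3))
E
```

```text
[0.5283 0.1583 0.1868] [2.591e+00 1.776e+00 1.000e-03] 2.2333
r [([249.5, 88.4], [238, 64, 32, 45, 772]), ([302.9, 85.9], [287, 64, 30, 45, 1055])]
b [([256.4, 222.8], [242, 188, 34, 65, 1059]), ([301.2, 222.3], [283, 188, 33, 65, 1051])]
[-0.001 -0.007 -0.003 -0.005  0.003 -0.006 -0.003]
```

View pics/w2.png

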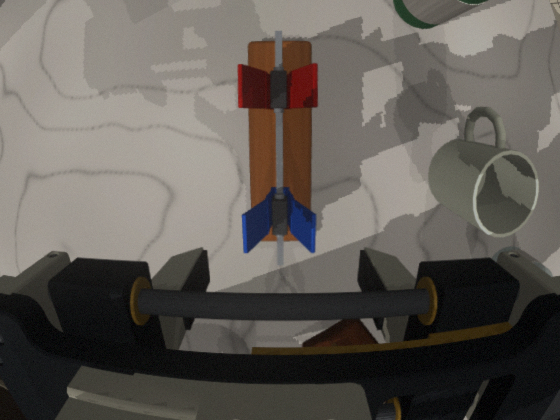

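The closer view shows the blue block at about (280,216), its handle corners at (242,252) and (316,252), and the red block at (278,88).

Run:
```python
from h import *
import json
i=json.load(open("pics/w2.json"));R=Ro.from_rotvec(i["rot"]).as_matrix();p=np.array(i["pos"])
def rep(n,uv,z):
    X=plane(i,uv,z);print(n,X.round(4),"tool",(R.T@(X-p)).round(4));return X
b=rep("b",(280,216),.1);r=rep("r",(278.5,88),.1);print(np.linalg.norm(r-b))
rep("hL",(242,252),.138);rep("hR",(316,252),.138);rep("hL2",(238,108),.138);rep("hR2",(317.5,108),.138)
rep("e",(277.5,31),.09);rep("e",(280,265),.09)
s,d=cams.camera_info("scene"),cams.camera_info("side")
print(tri([(s,(299.5,160)),(d,(247.5,267.5)),(i,(280,216))]))
```

```text
b [0.528  0.1658 0.1   ] tool [ 0.0068 -0.0031  0.0868]
r [0.5601 0.2511 0.1   ] tool [ 0.0979 -0.0039  0.0868]
0.09106518428219978
hL [0.5016 0.1635 0.138 ] tool [-0.0049 -0.0268  0.0488]
hR [0.5453 0.1466 0.138 ] tool [-0.0048  0.02    0.0488]
hL2 [0.5338 0.2459 0.138 ] tool [ 0.0836 -0.0265  0.0488]
hR2 [0.576  0.2294 0.138 ] tool [0.0834 0.0188 0.0488]
e [0.5749 0.2918 0.09  ] tool [ 0.1413 -0.0048  0.0969]
e [0.5117 0.1242 0.09  ] tool [-0.0378 -0.0033  0.0967]
(array([0.53083685, 0.16501992, 0.0987785 ]), np.float64(0.0030007014533469578))
```

Call:
drive_tool([
  [[0, 0, 0], [0.75, -0.33, 0], 0.8],
  [[0, 0, 0], [0.75, -0.33, 3], 0.8],
  [[0, 0, 0], [0.75, -0.33, 6.1], 0.8],
  [[0, 0, 0], [0.75, -0.33, 6.1], 0.8],
  [[0, 0, 0], [0.75, -0.33, 6.1], 0.8],
  [[0, 0, 0], [0.75, -0.33, 6.1], -1],
  [[0, 0, 0], [0.75, -0.33, 6.1], -1],
  [[0, 0, 0], [0.75, -0.33, 6.1], -1],
  [[0, 0, 0], [0.75, -0.33, 6.1], -1],
  [[0, 0, 0], [0.75, -0.33, 6.1], -1],
  [[0, 0, 0], [0.75, -0.33, 6.1], -1],
  [[0, 0, 0], [0.75, -0.33, 6.1], -1],
  [[0, 0, 0], [0.75, -0.33, 6.1], -1],
], newtons=30)

```text
clock: 3.37
position: [0.5283, 0.1671, 0.1256]
ee_rot: [2.59, 1.777, 0.003]
force: [-0.1, -0.6, 10.8]
width: 0.369
gripper_force: 7.5
```

Call:
drive_tool([
  [[0, 0, 0], [0, 0, 0], -1],
  [[0, 0, 0], [0, 0, 0], -1],
  [[0, 0, 0], [0, 0, 0], -1],
  [[0, 0, 0], [0, 0, 0], -1],
  [[0, 0, 0], [0, 0, 0], -1],
  [[0, 0, 0], [0, 0, 0], -1],
])

```text
clock: 3.87
position: [0.5285, 0.1674, 0.126]
ee_rot: [2.59, 1.777, 0.004]
force: [-0.8, 0.1, 11.8]
width: 0.197
gripper_force: 30.0
```

Call:
drive_tool([
  [[0, 0, 0], [0, 0, -2], -1],
  [[0, 0, 0], [0, 0, -5], -1],
  [[0, 0, 0], [0, 0, -8], -1],
  [[0, 0, 0], [0, 0, -12], -1],
  [[0, 0, -0.63], [-26.6, 12.0, -12], -1],
  [[0, 0, -0.63], [-26.6, 12.0, -12], -1],
  [[0, 0, -0.63], [-26.6, 12.0, -12], -1],
  [[0, 0, -0.63], [-26.6, 12.0, -12], -1],
  [[0, 0, -0.63], [-26.6, 12.0, -12], -1],
  [[0, 0, -0.63], [-26.6, 12.0, -12], -1],
  [[0, 0, -0.63], [-26.6, 12.0, -12], -1],
  [[0, 0, -0.63], [-26.6, 12.0, -12], -1],
  [[0, 0, -0.63], [-26.6, 12.0, -12], -1],
  [[0, 0, -0.63], [-26.6, 12.0, -12], -1],
  [[0, 0, -0.63], [-26.6, 12.0, -12], -1],
  [[0, 0, -0.63], [-26.6, 12.0, -12], -1],
])

```text
clock: 5.2
position: [0.5437, -0.1226, 0.2447]
ee_rot: [-1.909, -2.495, -0.001]
force: [0.4, 1.0, -0.2]
width: 0.199
gripper_force: 30.0
```

```bash
python3 shot.py w3
```

```text
[ 0.5437 -0.1226  0.2447] [-1.909e+00 -2.495e+00 -1.000e-03] 5.2
r [([503.3, 187.3], [481, 159, 45, 58, 2000])]
b [([152.9, 89.0], [107, 43, 83, 90, 3597]), ([284.8, 164.2], [281, 150, 8, 29, 216]), ([264.7, 256.2], [255, 222, 18, 71, 674]), ([301.6, 255.1], [295, 222, 17, 71, 647]), ([266.0, 322.4], [263, 320, 7, 6, 32]), ([300.2, 322.4], [298, 320, 6, 6, 32])]
```

View pics/w3.png

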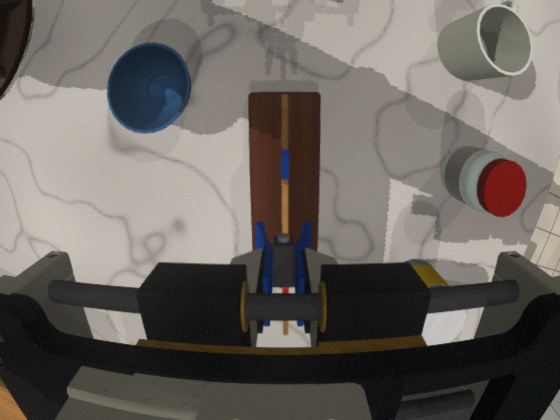

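The clip is held open. The blue mark is at (285,164), the board's far top end at (285,95), and a bit of the red mark shows at (286,290).

Run:
```python
from h import *
import json
i=json.load(open("pics/w3.json"));R=Ro.from_rotvec(i["rot"]).as_matrix();p=np.array(i["pos"])
im=cv2.imread("pics/w3.png").astype(int)
for row in (110,130,200,210):print(row,im[row,278:293].tolist()) if row in(130,) else 0
def rep(n,uv,z):
    X=plane(i,uv,z);print(n,X.round(4),"tool",(R.T@(X-p)).round(4));return X
m=rep("mark",(284.8,164.2),.13);e=rep("end",(285,95),.13);rep("red",(286,290),.13);rep("l",(285.5,215),.13);rep("l",(285.5,330),.13)
rep("a",(284.8,150),.13);rep("b",(284.8,178.5),.13)
print(np.linalg.norm(m-e))
print("toolx deg",np.degrees(np.arctan2(R[1,0],R[0,0])))
s,d=cams.camera_info("scene"),cams.camera_info("side")
print(tri([(s,(265.3,186)),(i,(285,95))]))
```

```text
130 [[22, 33, 53], [24, 34, 54], [28, 40, 58], [35, 51, 71], [40, 66, 90], [39, 68, 92], [40, 66, 93], [42, 69, 92], [40, 66, 93], [33, 59, 84], [29, 46, 69], [22, 36, 60], [23, 33, 56], [21, 31, 54], [21, 30, 55]]
mark [ 0.5337 -0.0829  0.13  ] tool [0.0409 0.0006 0.1147]
end [ 0.5196 -0.0306  0.13  ] tool [0.0951 0.0008 0.1147]
red [ 0.5643 -0.1913  0.13  ] tool [-0.0717  0.0019  0.1146]
l [ 0.5452 -0.1231  0.13  ] tool [-0.0009  0.0013  0.1147]
l [ 0.576  -0.2357  0.13  ] tool [-0.1176  0.0016  0.1146]
a [ 0.5307 -0.0721  0.13  ] tool [0.0521 0.0006 0.1147]
b [ 0.5367 -0.094   0.13  ] tool [0.0294 0.0007 0.1147]
0.0541862245977801
toolx deg 105.15623853595798
(array([ 0.51894752, -0.03080206,  0.12678678]), np.float64(0.0007745663522422375))
```

Call:
drive_tool([
  [[0, 0, 0], [3, 0.08, 0], -1],
  [[0, 0, 0], [4.1, 0.08, 0], -1],
  [[0, 0, 0], [4.1, 0.08, 1], -1],
  [[0, 0, 0], [4.1, 0.08, 3], -1],
  [[0, 0, 0], [4.1, 0.08, 5], -1],
  [[0, 0, 0], [4.1, 0.08, 6.5], -1],
  [[0, 0, 0], [4.1, 0.08, 7.3], -1],
  [[0, 0, 0], [4.1, 0.08, 7.6], -1],
  [[0, 0, 0], [4.1, 0.08, 7.8], -1],
  [[0, 0, 0], [4.1, 0.08, 7.9], -1],
  [[0, 0, 0], [4.1, 0.08, 7.9], -1],
])

```text
clock: 6.17
position: [0.5344, -0.0847, 0.1663]
ee_rot: [1.911, 2.492, 0.001]
force: [0.3, -0.1, -0.8]
width: 0.2
gripper_force: 30.0
```

Call:
drive_tool([
  [[0, 0, 0], [0.15, 0, 0.1], -1],
  [[0, 0, 0], [0.15, 0, 0.1], -1],
  [[0, 0, 0], [0.15, 0, 0.2], -1],
  [[0, 0, 0], [0.15, 0, 0.2], -1],
  [[0, 0, 0], [0.15, 0, 0.2], -1],
])

```text
clock: 6.58
position: [0.5345, -0.0845, 0.166]
ee_rot: [1.911, 2.488, -0.0]
force: [-4.1, -2.9, 17.5]
width: 0.197
gripper_force: 30.0
```

Home: 17.5 N at the pivot height expected. Now I let go.

Call:
drive_tool([
  [[0, 0, 0], [0, 0, 0], 0.7],
  [[0, 0, 0], [0, 0, 0], 0.7],
  [[0, 0, 0], [0, 0, 0], 0.7],
  [[0, 0, 0], [0, 0, 0], 0.7],
  [[0, 0, 0], [0, 0, 0], 0.7],
  [[0, 0, 0], [0, 0, 0], 0.7],
  [[0, 0, 0], [0, 0, 0], 0.7],
  [[0, 0, 0], [0, 0, 0], 0.7],
  [[0, 0, 0], [0, 0, 0], 0.7],
  [[0, 0, 0], [0, 0, 0], 0.7],
  [[0, 0, 0], [0, 0, 0], 0.7],
  [[0, 0, 0], [0, 0, 0], 0.7],
])

```text
clock: 7.58
position: [0.5334, -0.0834, 0.1635]
ee_rot: [-1.912, -2.492, 0.0]
force: [0.1, -0.0, 0.6]
width: 0.849
gripper_force: 0.0
```

Call:
drive_tool([
  [[0, 0, 0], [0, 0, -2], 0.7],
  [[0, 0, 0], [0, 0, -5], 0.7],
  [[0, 0, 0], [0, 0, -8], 0.7],
  [[0, 0, 0], [-2, 0, -8.2], 0.7],
  [[0, 0, 0], [-2, 0, -8.2], 0.7],
  [[0, 0, 0], [-2, 0, -8.2], 0.7],
])

```text
clock: 8.08
position: [0.5386, -0.1038, 0.2455]
ee_rot: [1.915, 2.49, -0.0]
force: [0.0, 1.1, -0.5]
width: 0.849
gripper_force: 0.0
```

```bash
python3 shot.py w4; python3 -c "
from h import *
import json
a=cv2.imread('pics/w4.png');b=cams.get_image('side')[150:270,250:350];cv2.imwrite('pics/c4.png',np.hstack([a[60:300,200:370],cv2.resize(b,(200,240),interpolation=2)]))
i=json.load(open('pics/w4.json'));R=Ro.from_rotvec(i['rot']).as_matrix();print(R[:,0].round(4))"
```

```text
[ 0.5386 -0.1038  0.2455] [ 1.915  2.49  -0.   ] 8.0833
r [([500.7, 203.3], [480, 176, 43, 56, 1905])]
b [([155.9, 106.6], [108, 61, 82, 90, 3203]), ([263.6, 198.0], [250, 169, 31, 57, 952]), ([305.5, 197.8], [288, 169, 31, 56, 970])]
[-2.568e-01  9.665e-01 -6.000e-04]
```

View pics/c4.png

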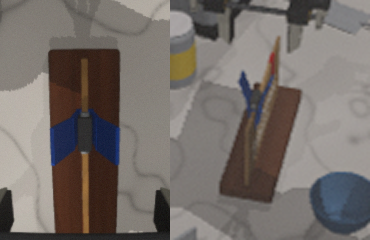

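The blue clip sits centred and square on the board, both handles spread symmetrically (wrist crop), and it is shut. Next is the red clip.

Call:
drive_tool([
  [[0, 0, 0.627], [33, 10.5, 0], 0.8],
  [[0, 0, 0.627], [33, 10.5, 0], 0.8],
  [[0, 0, 0.627], [33, 10.5, 0], 0.8],
  [[0, 0, 0.627], [33, 10.5, 0], 0.8],
  [[0, 0, 0.627], [33, 10.5, 0], 0.8],
  [[0, 0, 0.627], [33, 10.5, 0], 0.8],
  [[0, 0, 0.627], [33, 10.5, 0], 0.8],
  [[0, 0, 0.627], [33, 10.5, 0], 0.8],
  [[0, 0, 0.627], [33, 10.5, 0], 0.8],
  [[0, 0, 0.627], [33, 10.5, 2], 0.8],
  [[0, 0, 0.627], [33, 10.5, 5], 0.8],
  [[0, 0, 0.627], [33, 10.5, 5], 0.8],
  [[0, 0, 0.627], [33, 10.5, 5], 0.8],
  [[0, 0, 0.627], [33, 10.5, 5], 0.8],
])

```text
clock: 9.35
position: [0.5546, 0.2434, 0.1962]
ee_rot: [-2.588, -1.781, 0.0]
force: [0.7, -0.1, 0.2]
width: 0.899
gripper_force: 0.0
```

```bash
python3 shot.py w5
python3 - <<'E'
from h import *
import json
i=json.load(open("pics/w5.json"));R=Ro.from_rotvec(i["rot"]).as_matrix();p=np.array(i["pos"])
c=[b for b in blobs(masks(cv2.imread("pics/w5.png"))["r"],None,200) if 220<b[0][0]<340]
c.sort(key=lambda b:b[0][0]);l,r=c[0][1],c[-1][1]
for uv in((l[0],l[1]+l[3]),(r[0]+r[2],r[1]+r[3])):
    X=plane(i,uv,.138);print((R.T@(X-p)).round(4))
print("red expected", (R.T@(np.array([.5598,.2510,.1])-p)).round(4),R[:,0].round(3))
E
```

```text
[0.5546 0.2434 0.1962] [-2.588 -1.781  0.   ] 9.35
r [([265.2, 217.6], [253, 183, 31, 62, 931]), ([309.8, 219.0], [296, 188, 27, 57, 900])]
b []
[-0.004  -0.0206  0.0582]
[-0.0041  0.0255  0.0582]
red expected [0.009  0.0022 0.0962] [0.357 0.934 0.   ]
```

Call:
drive_tool([
  [[0, 0, 0], [0.9, 0.23, 0], 0.8],
  [[0, 0, 0], [0.9, 0.23, 3], 0.8],
  [[0, 0, 0], [0.9, 0.23, 6], 0.8],
  [[0, 0, 0], [0.9, 0.23, 7], 0.8],
  [[0, 0, 0], [0.9, 0.23, 7], 0.8],
  [[0, 0, 0], [0.9, 0.23, 7], -1],
  [[0, 0, 0], [0.9, 0.23, 7], -1],
  [[0, 0, 0], [0.9, 0.23, 7], -1],
  [[0, 0, 0], [0.9, 0.23, 7], -1],
  [[0, 0, 0], [0.9, 0.23, 7], -1],
  [[0, 0, 0], [0.9, 0.23, 7], -1],
  [[0, 0, 0], [0.9, 0.23, 7], -1],
  [[0, 0, 0], [0.9, 0.23, 7], -1],
  [[0, 0, 0], [0.9, 0.23, 7], -1],
  [[0, 0, 0], [0.9, 0.23, 7], -1],
  [[0, 0, 0], [0.9, 0.23, 7], -1],
  [[0, 0, 0], [0.9, 0.23, 7], -1],
  [[0, 0, 0], [0.9, 0.23, 7], -1],
  [[0, 0, 0], [0.9, 0.23, 7], -1],
], newtons=30)

```text
clock: 10.98
position: [0.5612, 0.2516, 0.1274]
ee_rot: [2.587, 1.781, 0.006]
force: [-0.9, 0.0, 12.3]
width: 0.2
gripper_force: 30.0
```

Call:
drive_tool([
  [[0, 0, 0], [0, 0, -2], -1],
  [[0, 0, 0], [0, 0, -5], -1],
  [[0, 0, 0], [0, 0, -9], -1],
  [[0, 0, 0], [0, 0, -14], -1],
  [[0, 0, 0], [0, 0, -14], -1],
  [[0, 0, -0.632], [-41.1, 15.9, -14], -1],
  [[0, 0, -0.632], [-41.1, 15.9, -14], -1],
  [[0, 0, -0.632], [-41.1, 15.9, -14], -1],
  [[0, 0, -0.632], [-41.1, 15.9, -14], -1],
  [[0, 0, -0.632], [-41.1, 15.9, -14], -1],
  [[0, 0, -0.632], [-41.1, 15.9, -14], -1],
  [[0, 0, -0.632], [-41.1, 15.9, -14], -1],
  [[0, 0, -0.632], [-41.1, 15.9, -14], -1],
  [[0, 0, -0.632], [-41.1, 15.9, -14], -1],
  [[0, 0, -0.632], [-41.1, 15.9, -14], -1],
  [[0, 0, -0.632], [-41.1, 15.9, -14], -1],
  [[0, 0, -0.632], [-41.1, 15.9, -14], -1],
  [[0, 0, -0.632], [-41.1, 15.9, -14], -1],
  [[0, 0, -0.632], [-41.1, 15.9, -14], -1],
  [[0, 0, -0.632], [-41.1, 15.9, -14], -1],
])

```text
clock: 12.65
position: [0.5619, -0.1881, 0.2656]
ee_rot: [-1.903, -2.499, -0.001]
force: [0.4, -0.4, 0.9]
width: 0.195
gripper_force: 30.0
```

```bash
python3 shot.py w6; python3 -c "
from h import *
import json
i=json.load(open('pics/w6.json'));R=Ro.from_rotvec(i['rot']).as_matrix();print((R.T@(np.array([.5634,-.1889,.13])-i['pos'])).round(4),np.degrees(np.arctan2(R[1,0],R[0,0])))"
```

```text
[ 0.5619 -0.1881  0.2656] [-1.903e+00 -2.499e+00 -1.000e-03] 12.65
r [([498.9, 124.8], [479, 98, 42, 55, 1902]), ([284.3, 207.5], [278, 194, 12, 28, 268]), ([263.7, 250.6], [254, 220, 18, 73, 597]), ([302.6, 250.9], [296, 221, 16, 72, 527])]
b [([158.6, 40.0], [117, 0, 79, 72, 2875]), ([263.9, 77.8], [252, 57, 26, 41, 851]), ([305.5, 77.8], [292, 57, 26, 40, 835])]
[-0.0013  0.0012  0.1356] 105.42344791774231
```

View pics/w6.png

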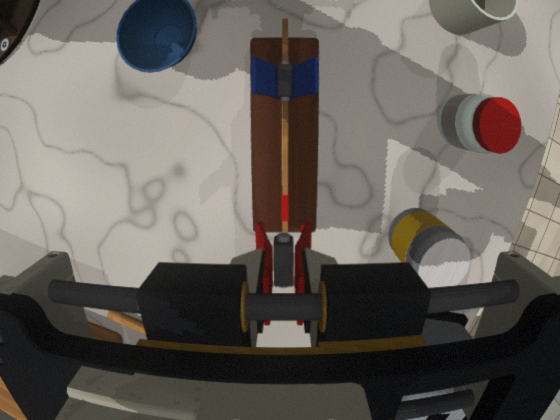

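The red clip is held open at about (284,260), and the red mark shows at (285,207), rows 194–222. The blue clip still sits at (285,78).

```bash
python3 -c "
from h import *
import json
i=json.load(open('pics/w6.json'));R=Ro.from_rotvec(i['rot']).as_matrix();p=np.array(i['pos'])
for uv,z in(((285,194),.13),((285,222),.13),((285,30),.13),((285.5,75),.142)):print((R.T@(plane(i,uv,z)-p)).round(4))"
```

```text
[0.0116 0.001  0.1356]
[-0.0141  0.001   0.1356]
[0.1528 0.0009 0.1357]
[0.1119 0.0012 0.1237]
```

Call:
drive_tool([
  [[0, 0, 0], [-0.1, 0.1, 0], -1],
  [[0, 0, 0], [-0.1, 0.1, 2], -1],
  [[0, 0, 0], [-0.1, 0.1, 4], -1],
  [[0, 0, 0], [-0.1, 0.1, 6], -1],
  [[0, 0, 0], [-0.1, 0.1, 8], -1],
  [[0, 0, 0], [-0.1, 0.1, 9], -1],
  [[0, 0, 0], [-0.1, 0.1, 9], -1],
  [[0, 0, 0], [-0.1, 0.1, 9], -1],
  [[0, 0, 0], [-0.1, 0.1, 9], -1],
  [[0, 0, 0], [-0.1, 0.1, 9], -1],
])

```text
clock: 13.53
position: [0.5638, -0.1905, 0.1769]
ee_rot: [1.905, 2.496, 0.001]
force: [-0.3, 0.1, -0.4]
width: 0.197
gripper_force: 30.0
```

```bash
python3 -c "
from h import *
o=readout.observe();print(np.round(o['dq'],3),np.round(o['position'],4))
a=cams.get_image('side')[130:260,240:350];b=cams.get_image('scene')[140:270,200:310]
cv2.imwrite('pics/c7.png',cv2.resize(np.hstack([a,b]),None,fx=3.5,fy=3.5,interpolation=2))"
```

```text
[ 0.003  0.001  0.002  0.006  0.003 -0.002 -0.001] [ 0.5638 -0.1905  0.1769]
```

View pics/c7.png

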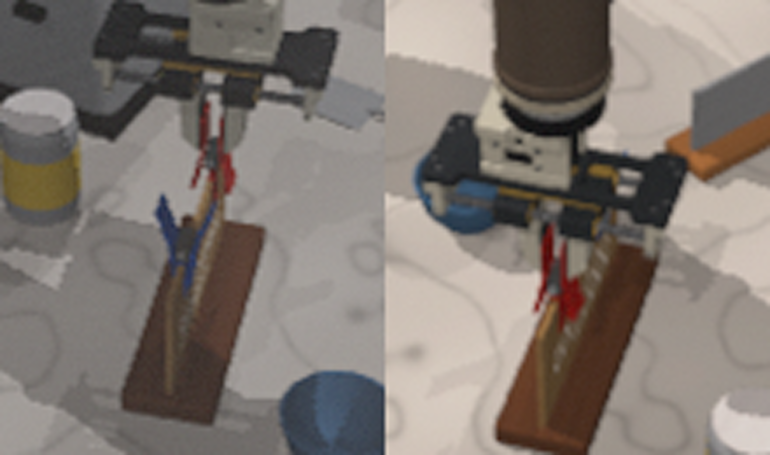

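The red clip is held open astride the board's edge with its lips on both faces, no contact force, and the pivot about 18 mm above the edge. The blue clip is shut on its mark, so I hand the job in.

```bash
python3 -c "
from cell import job
print(job.sign_off())"
```

```text
the job is handed in; nothing more can be done
None
```

The job is handed in at about 13.6 s of the 54 s: the blue clip bites the board at the blue mark, and the red clip is held wide open astride the edge at the red mark with no contact force measured; sign-off gave no verdict.

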